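# Prop the shaker's sprung catch and take out the seed screen

## Task

The wooden screen in the bench seed shaker is held in by a red sprung catch that snaps back as soon as it is let go. Push the orange wedge along the bench under the catch's lift paddle until the catch is felt to come up solid against its stop and stays there by itself, without forcing it; then draw the screen out of the front of the shaker by its middle bar and lay it flat inside the white tray without dropping it. Leave the wedge in place holding the catch up, and do not disturb the other things on the bench.

Things in the scene. Friction and masses are not known exactly. Their poses are not given: they have to be found in the camera images.
- shaker: Fixed blue bench shaker with aluminium deck. Origin on the bench under the middle of the screen's home place; +x runs back to the drive housing (144 mm wide, 128 mm high, x = 95 to 200 mm), +z up; open front at -x. Two side ledges carry the screen 45 mm above the bench, between side plates 135 mm apart (83 mm high at most, ending at x = -152 mm); in front of x = -65 mm the bench is clear between them.
- lips (a point): Middle between the two hold-down lips of the shaker (shaker x = +48, y = 0, 76 mm above the bench), same axes as the shaker. From x = +10 to +86 mm in the shaker's frame they reach 9 mm over the screen's side bars, 2.5 mm above the frame: the screen must slide at least 75 mm straight out to the front (-x) before it can be lifted.
- catch (a joint): Red sprung catch, a lever on a level pin at shaker x = -139.5 mm, 30 mm above the bench. Its nose blocks the screen's front; lifting its paddle drops the nose. 0 = shut (as found), stop at 0.36 rad, nose clear of the screen from 0.25. The spring presses 2 to 3 N at the paddle's edge. The wedge goes in under about 3 to 8 N of level push; at the stop the push turns solid (above 12 N).
- paddle_edge (a point): Middle of the underside of the rolled front edge (60 mm wide, along the shaker's y) of the catch's lift paddle, which slopes down towards the front. Shut: shaker x = -194.5 mm, y = 0, 10 mm above the bench. At the stop: about 31 mm above the bench and 4 mm farther out. Its axes are the shaker's when shut and turn with the catch.
- wedge_mid (a point): Orange door wedge, about 160 g, loose on the bench: 140 mm long, 45 wide, 4 high at the thin nose, rising evenly to 44 at the upright heel face. Point at mid width, 14 mm above its underside, 85 mm behind the nose, 55 mm ahead of the heel face. +x points to the nose, +z up. Nose first under the paddle it brings the catch to its stop with the nose about 95 mm past the paddle's edge, and stays jammed.
- screen_bar (a point): Screen: wooden frame 160 (x) x 130 (y) x 28 mm high, about 350 g, slotted sheet 3 to 5 mm above its underside. Point in the middle of its middle bar, 20 mm above the underside. The bar runs along y, 14 mm thick (x), 100 long, its top 34 mm above the underside, free on both sides. It starts in the shaker, x along the shaker's x, with about 5 mm play along x.
- tray: Fixed white tray with a blue rim, 250 mm (x) x 210 mm (y) outside, 240 x 200 mm inside, rim 24 mm high, inner floor 5 mm above the bench. Origin at the middle of its underside.
- beaker: Bystander: glass beaker with yellow seed, 66 mm across, 85 mm high. Origin under its middle.
- dish: Bystander: clear flat dish of dark seed, 94 mm across, 14 mm high. Origin under its middle.
- roll_a: Bystander: brown paper roll with green shoots, 130 mm long, 42 mm thick, lying. Origin under its middle.
- roll_b: Bystander: second brown paper roll, same size. Origin under its middle.
- spatula: Bystander: lying spatula, 180 mm long. Origin under its middle.
- wash_bottle: Bystander: white wash bottle with a red spout, 70 mm across, 200 mm high. Origin under its middle.
- seed_jar: Bystander: brown jar with a metal cap, 72 mm across, 100 mm high. Origin under its middle.
There are look-alikes about, which are no part of the job. Leave any turquoise look-alike of the part that bears screen_bar alone. There is more than one size of the part that bears wedge_mid; the job needs the smaller.

How it is judged (in metres and radians):
On the way:
1. the wedge alone holds the catch up at its stop (0.31 rad or more), the robot touching neither, the screen still in its place (value of joint catch above 0.31 rad and contact force between wedge and catch above 0.3 N and contact force between each of the arm, the fingers and wedge below 0.1 N and contact force between each of the arm, the fingers and catch below 0.1 N and distance of screen_bar from where it was at the start of the episode below 0.02 m), for 0.3 s.
At the end, for the whole second after the job is handed in: The screen lies at rest, right side up and flat (within 0.06 rad) on the floor of the tray, its middle within 60 mm of the tray's middle along each tray side; the wedge still holds the catch at its stop (0.31 rad or more) (x of screen_bar in the frame of tray between -0.06 and 0.06 m and y of screen_bar in the frame of tray between -0.06 and 0.06 m and z of screen_bar in the frame of tray below 0.029 m and angle between screen_bar's own z axis and vertical below 0.06 rad and linear speed of screen below 0.02 m/s and value of joint catch above 0.31 rad and contact force between wedge and catch above 0.3 N); the robot touches nothing.
It fails at once if the catch is forced: the wedge bears on it with more than 70 N (contact force between wedge and catch above 70 N).
It fails at once if the screen is dropped into the tray (faster than 0.6 m/s within 40 mm of its floor) (horizontal distance between screen_bar and tray below 0.12 m and z of screen_bar in the frame of tray below 0.065 m and linear speed of screen above 0.6 m/s).
It fails at once if another thing on the bench is pushed more than 30 mm or knocked over (distance of any of beaker, dish, roll_a, roll_b, spatula, wash_bottle, seed_jar from where it was at the start of the episode above 0.03 m or angle between any of beaker, wash_bottle, seed_jar's own z axis and vertical above 0.5 rad).
It also fails if it takes over 64 s, if anything falls off the work surface, if the arm or the gripper's body presses on something with over 40 N, if the wrist force passes 120 N, or if a joint passes its speed limit or range.

## Robot

A 6-joint arm with a two-finger parallel gripper is mounted at the origin on the work surface. World frame = base frame: x ahead of the robot, y to its left, z up, the work surface at z = 0. Lengths are in mm, angles in rad, forces in N, time in s.
With the tool pointing down it reaches from about 400 to 925 mm from the base axis. Payload 12.5 kg.
Tool frame: the origin (TCP) lies on the centre line of the jaws, within the pads' length; the fingertips stand 17 mm ahead of it and the grasp point (between the pads) lies 2 mm behind it; z points along the fingers, y is the line along which they close (so a half turn about z gives the same grasp; the last joint's range is limited). The gripper opens to 95 mm and grips with 3 to 60 N. Pads are 20 mm wide; open, the fingers measure 119 mm over their backs; the gripper's body (75 mm by 180 mm) begins 59 mm behind the grasp point.
Start: joints at [-1.328, 0.491, 1.559, -0, 1.092, -0.106], TCP at [213.629, -587.373, 231.661] pointing down, gripper open.
Joint ranges: [-3.1, 3.1], [-0.84, 2.19], [0.05, 2.79], [-1.13, 4.28], [0.06, 2.93], [-2.69, 2.69]. Speed limits (rad/s): [2.22, 2.22, 2.79, 3.14, 3.14, 3.14].

## Interface

Orientations are given as [roll, pitch, yaw] about the fixed x, y, z axes, in that order (R = Rz(yaw) Ry(pitch) Rx(roll)).
In Python, from cell import env gives the robot as it stands.
- The arm moves only by the tool drive_tool, never from a script. Its argument "deltas" is text: rows parted by semicolons, each of 4 numbers parted by spaces: the shift along the world's x, y, z normalised to -1 to 1, where 1 is 100 mm, then the turn about the world's z normalised to -1 to 1, where 1 is 180 degrees. A call has 1 to 10 rows; each row shifts and turns the commanded pose from where the row before left it; what a row does not reach is not made up. A row lasts 1/12 s, in which the tool goes at most 41.7 mm and 7.16 degrees, less where a joint would pass 70% of its speed; a pose out of reach is approached as far as the arm can. A call with a number of a shift or a turn outside -1 to 1 is refused whole. A call with a gripper value outside its range is refused whole. "gripper" is the closure, from 0 (fully open) to 1 (shut), set as the call begins (left out, the last holds). The fingers move at their own pace and stop on an object; the grip force is fixed at half the most. Time passes only in rows, so rows that do not move let the fingers close. It gives the time, the measured TCP pose, the force, the opening and the grip force at its end, in the units of the state.
- env.state(): the state, without advancing time (a new reading comes with each control period).
- env.read_camera(name): name is "scene" or "top" or "wrist"; returns (picture, depth): 400x640x3 uint8, red, green, blue; 400x640 float32, mm along the optical axis (not along the pixel's ray), 0 where there is no reading.
- env.camera_params(name): a dict with "mtx" (3x3 intrinsics, pixels), "k1" (the pictures are not rectified: a ray, as slopes to the right and down, at radius r is drawn at 1 + k1 r^2 times it, then the intrinsics apply), "camera_from_world" (4x4, takes a point from world to camera coordinates); the wrist camera has in their place "mount" (4x4, takes a point from camera to tool coordinates, whose origin is the TCP and whose axes are the flange's). Camera axes: x right, y down, z forward; pixel columns grow to the right and rows downward; lengths in mm; the calibration is good to about 2 mm. A picture is of the moment at which its call begins: read the wrist's pose just before it. camera_params takes no time and is no camera call.
- env.job_done(): hands the job in; it is judged then, once.
The state is a dict: "t": time; "joints": joint angles; "qvel": joint speeds; "tau": joint torques, N m; "eef_pos": TCP position; "tcp_rot": TCP orientation; "ft_force": force on the tool from outside, world axes, zero at the start; "moment": the same for the moment, N m; "opening": opening from 0.0 (shut) to 1.0 (fully open); "grip_force": force on a finger pad.
Only numpy, scipy, OpenCV 4.12 (cv2) and the standard library are available. Lean on these libraries where they do the work, as an engineer would, in place of code of your own. Each camera call takes 0.05 s, during which the arm holds its last target. There are 200 camera calls.

## Working session

There is one attempt and no reset: what is moved stays moved. The work goes in short steps, Python scripts to look and compute and a tool call to move; the robot and the scene stay as the last step left them, time stands still between calls to the robot, and variables do not carry over. Pictures are saved under pics/ and viewed, at most 12 in all, crops included, and the job is handed in when it is done.

Besides the shell and the picture viewer there is one more tool, called after "Request:" in YAML: its name, and indented under it one key for each argument. drive_tool: Moves the arm, as the interface text tells. Its arguments: {"type":"object","properties":{"deltas":{"type":"string"},"gripper":{"type":"number"}},"required":["deltas"]}

```bash
mkdir -p pics; ls; cat > h.py <<'E'
import numpy as np, cv2
from cell import env
def grab(name):
    s=env.state(); im,d=env.read_camera(name); np.savez(''+name+'.npz',im=im,d=d,p=s['eef_pos'],r=s['tcp_rot']); return im,d
def pts(name):
    """world xyz for each pixel"""
    z=np.load(''+name+'.npz'); d=z['d'].astype(float); c=env.camera_params(name)
    h,w=d.shape; uv=np.stack(np.meshgrid(np.arange(w),np.arange(h)),-1).reshape(-1,1,2).astype(float)
    n=cv2.undistortPoints(uv,np.array(c['mtx'],float),np.array([c['k1'],0,0,0.])).reshape(h,w,2)
    P=np.dstack([n*d[...,None],d])
    if name=='wrist':
        from scipy.spatial.transform import Rotation as R
        T=np.eye(4);T[:3,:3]=R.from_euler('xyz',z['r']).as_matrix();T[:3,3]=z['p'];M=T@np.array(c['mount'])
    else: M=np.linalg.inv(np.array(c['camera_from_world']))
    W=P@M[:3,:3].T+M[:3,3]; W[d==0]=np.nan
    return z['im'],W
E
python3 - <<'E'
from h import *
for n in('top','scene'):
    im,d=grab(n); cv2.imwrite(f'pics/{n}0.png',cv2.resize(im[...,::-1],(800,500),interpolation=cv2.INTER_CUBIC))
print(env.state())
E
```

```text
pics
{'t': 0.1, 'joints': array([-1.32760553e+00,  4.91498356e-01,  1.55939491e+00,  8.90314414e-06,
        1.09169449e+00, -1.05585179e-01]), 'qvel': array([-0.00113644, -0.00224561, -0.00031541, -0.0015502 , -0.00081492,
       -0.00045659]), 'tau': array([ 3.57539117e-03, -6.13623190e+01, -2.58606255e+01,  6.93953061e-02,
        4.70158062e-02, -4.57403553e-05]), 'eef_pos': array([ 213.57599779, -587.16352312,  231.11854443]), 'tcp_rot': array([-3.14060392e+00, -1.12725927e-04,  3.48771812e-01]), 'ft_force': array([ 0.58762511, -0.65777862,  0.02067894]), 'moment': array([-0.00558448, -0.00346161,  0.0106979 ]), 'grip_force': 0.0, 'opening': 1.0028770939803402}
```

View pics/top0.png

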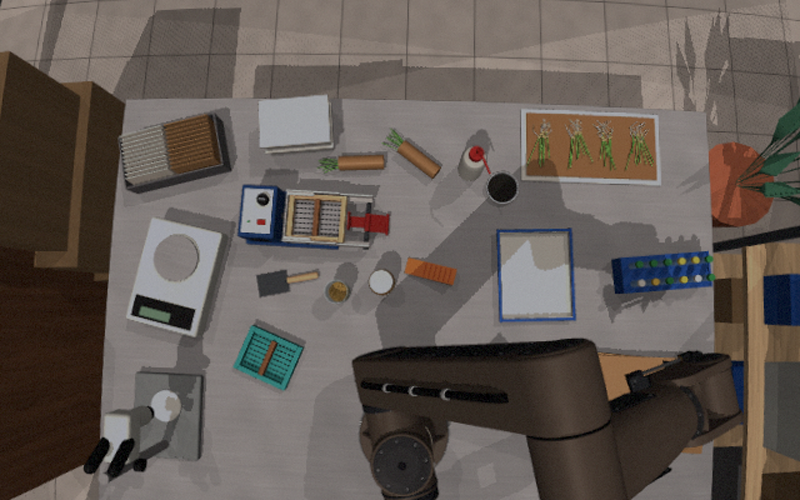

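View pics/scene0.png

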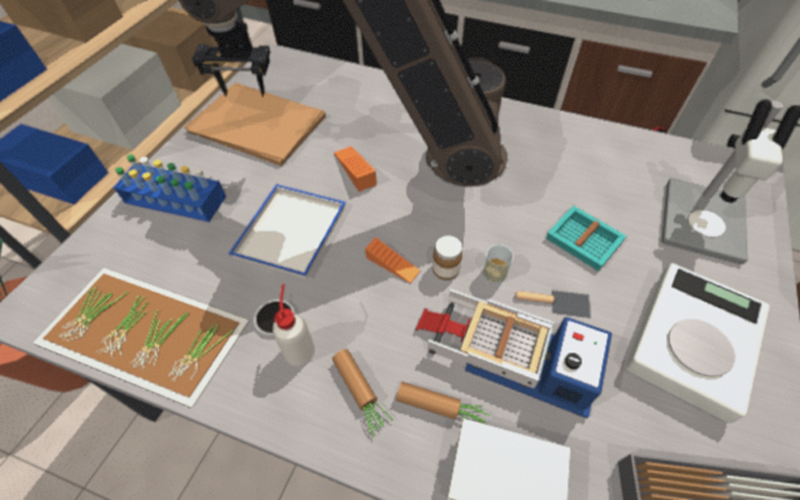

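The top view shows the shaker with its housing to the left (px 260,213) and the paddle at (385,222). There is a wedge at (430,271) and the tray at (536,275). The scene view shows a second wedge at (355,168) near the arm base. Next I measure these.

```bash
python3 - <<'E'
from h import *
for n in('top','scene'):
    im,W=pts(n); hsv=cv2.cvtColor(im,cv2.COLOR_RGB2HSV)
    H,S,V=[hsv[...,i].astype(int) for i in range(3)]
    for col,m in dict(orange=(H>4)&(H<16)&(S>150)&(V>90),red=((H<4)|(H>176))&(S>150)&(V>60),blue=(H>105)&(H<125)&(S>120)&(V>50),wood=(H>12)&(H<24)&(S>70)&(V>110)).items():
        m=(m&(np.nan_to_num(W[...,2],nan=-99)>(-8)))
        k,l,st,c=cv2.connectedComponentsWithStats(m.astype(np.uint8))
        for i in range(1,k):
            if st[i,4]<60: continue
            p=W[l==i]; 
            if abs(p[:,1]).max()>900: continue
            r=cv2.minAreaRect(p[:,:2].astype(np.float32))
            print(n,col,st[i,4],'px',c[i].round(),'rect',np.round(r[0]),np.round(r[1]),round(r[2],1),'z',np.percentile(p[:,2],[2,50,98]).round())
im,W=pts('top')
cv2.imwrite('pics/top_crop.png',cv2.resize(im[130:270,180:480,::-1],None,fx=2.66,fy=2.66,interpolation=cv2.INTER_CUBIC))
im,W=pts('scene')
cv2.imwrite('pics/sc_crop.png',cv2.resize(im[100:340,170:500,::-1],None,fx=2.4,fy=2.4,interpolation=cv2.INTER_CUBIC))
E
```

```text
top orange 497 px [344. 217.] rect [457. -62.] [138.  44.] 76.6 z [ 2. 24. 43.]
top red 125 px [382. 124.] rect [ 740. -185.] [79. 36.] 43.7 z [155. 167. 201.]
top red 374 px [296. 178.] rect [585. 117.] [ 54. 111.] 0.2 z [14. 28. 48.]
top blue 269 px [210. 172.] rect [596. 407.] [ 99. 140.] 88.5 z [118. 123. 129.]
top blue 287 px [444. 222.] rect [ 456. -370.] [259. 210.] 1.5 z [16. 23. 29.]
top blue 157 px [401. 212.] rect [ 456. -257.] [ 67. 264.] 79.1 z [17. 23. 29.]
top blue 163 px [233. 195.] rect [521. 335.] [263.  10.] 88.2 z [13. 19. 38.]
top blue 1360 px [530. 217.] rect [ 471. -720.] [102. 265.] 6.0 z [56. 62. 90.]
top wood 3504 px [474. 115.] rect [ 840. -531.] [194. 393.] 0.6 z [ 3.  9. 16.]
top wood 269 px [334. 127.] rect [776. -20.] [129.  28.] 53.1 z [32. 39. 47.]
top wood 271 px [288. 129.] rect [762. 145.] [ 28. 129.] 2.5 z [31. 39. 46.]
top wood 479 px [255. 173.] rect [593. 260.] [163. 129.] 88.1 z [66. 72. 78.]
top wood 121 px [242. 222.] rect [428. 300.] [18. 85.] 11.0 z [ 9. 16. 24.]
top wood 930 px [499. 296.] rect [ 175. -573.] [401. 127.] 86.9 z [19. 25. 32
[... 988 characters left out ...]
 px [427. 237.] rect [426. 299.] [30. 90.] 11.7 z [ 1. 16. 21.]
scene wood 869 px [403. 266.] rect [589. 257.] [132. 173.] 1.7 z [30. 72. 76.]
scene wood 702 px [283. 302.] rect [774. -31.] [150.  40.] 52.9 z [27. 38. 44.]
scene wood 800 px [343. 320.] rect [768. 143.] [ 40. 131.] 3.1 z [22. 38. 44.]
scene wood 203 px [546. 374.] rect [728. 628.] [ 20. 162.] 14.3 z [37. 88. 94.]
scene wood 229 px [547. 380.] rect [740. 627.] [ 26. 155.] 17.1 z [17. 85. 94.]
scene wood 227 px [548. 387.] rect [748. 644.] [ 26. 183.] 15.9 z [ 6. 85. 93.]
scene wood 222 px [550. 393.] rect [762. 640.] [ 26. 165.] 14.2 z [ 2. 86. 94.]
scene wood 90 px [534. 397.] rect [781. 615.] [ 22. 111.] 22.6 z [ 0. 89. 93.]
```

View pics/top_crop.png

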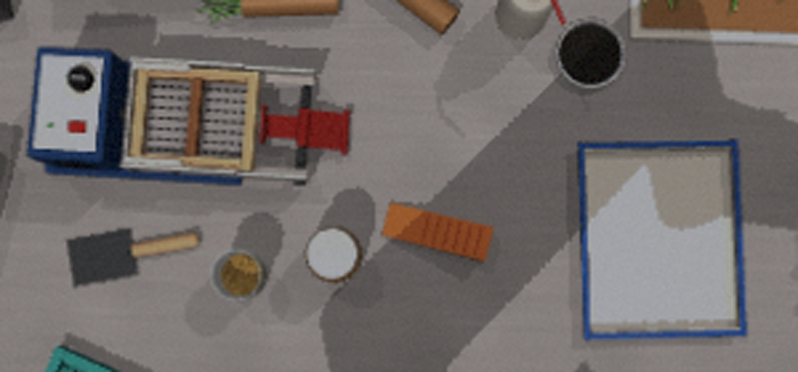

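View pics/sc_crop.png

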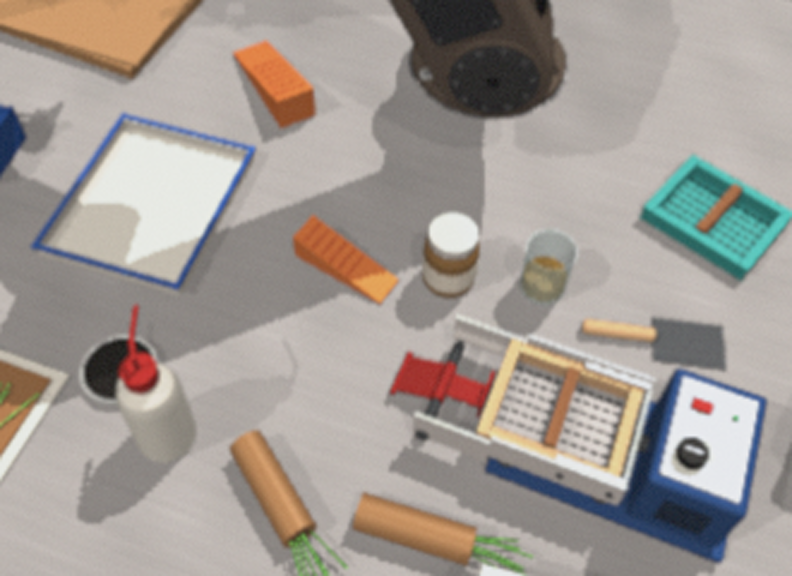

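The thin nose of the small wedge (138x44 at 458,-63) points to world +y. The other wedge measures 182x61, so it is the large one. The shaker yaw is about 88°, and its origin is near (591,260). The paddle edge and housing positions agree with that. I move above the wedge heel.

Request:
drive_tool:
  deltas: "0.166 0.338 0 0.0225;0.166 0.338 0 0.0225;0.166 0.338 0 0.0225;0.166 0.338 0 0.0225;0.166 0.338 0 0.0225;0.166 0.338 0 0.0225;0.166 0.338 0 0.0225;0.166 0.338 0 0.0225;0.166 0.338 0 0.0225;0.166 0.338 0 0.0225"
  gripper: 0

```text
t: 0.93
eef_pos: [380.0, -247.6, 231.6]
tcp_rot: [-3.142, -0.0, 1.059]
ft_force: [0.1, 0.4, -0.0]
opening: 1.001
grip_force: 0.0
```

Request:
drive_tool:
  deltas: "0.166 0.338 0 0.0225;0.166 0.338 0 0.0225;0.166 0.338 0 0.0225;0.166 0.338 0 0.0225;0 0 0 0;0 0 0 0"

```text
t: 1.43
eef_pos: [446.4, -112.7, 231.5]
tcp_rot: [-3.141, 0.0, 1.342]
ft_force: [0.5, -0.6, -1.0]
opening: 1.003
grip_force: 0.0
```

```bash
python3 - <<'E'
from h import *
im,d=grab('wrist'); im,W=pts('wrist'); s=env.state(); print(s['t'],s['eef_pos'],s['tcp_rot'],s['ft_force'])
hsv=cv2.cvtColor(im,cv2.COLOR_RGB2HSV); H,S,V=[hsv[...,i].astype(int) for i in range(3)]
m=(H>4)&(H<18)&(S>130)&(V>70)&(W[...,2]>-5)&(W[...,2]<55)
k,l,st,c=cv2.connectedComponentsWithStats(m.astype(np.uint8)); i=1+st[1:,4].argmax(); p=W[l==i]
r=cv2.minAreaRect(p[:,:2].astype(np.float32)); print(r,p[:,2].min(),p[:,2].max(),c[i])
z=p[:,2]; print(p[z>40][:,:2].mean(0),p[z<10][:,:2].mean(0))
cv2.imwrite('pics/w1.png',im[...,::-1])
# tray: top camera, floor
im,W=pts('top'); w=W[...,2]; R=(W[...,0]>300)&(W[...,0]<620)&(W[...,1]>-500)&(W[...,1]<-220)
hsv=cv2.cvtColor(im,cv2.COLOR_RGB2HSV)
m=R&(hsv[...,0]>105)&(hsv[...,0]<128)&(hsv[...,1]>90)&(w>10)
print(cv2.minAreaRect(W[m][:,:2].astype(np.float32)),np.percentile(W[m][:,0],[2,98]),np.percentile(W[m][:,1],[2,98]))
E
```

```text
1.4833 [ 445.98840344 -113.77148768  231.47983293] [-3.14121817e+00  1.38923298e-04  1.33959768e+00] [-0.10524164 -0.32937546 -0.21446476]
((458.58465576171875, -62.190216064453125), (141.303466796875, 46.69047546386719), 77.1329345703125) -1.051473311309394 45.65620244461195 [319.72616298 133.55790168]
[ 443.33574706 -120.58291791] [471.22746881  -5.93863951]
((454.9093017578125, -346.5670471191406), (259.3430480957031, 245.8348846435547), 2.465582847595215) [325.29752968 586.21811813] [-470.05785971 -250.94755595]
```

View pics/w1.png

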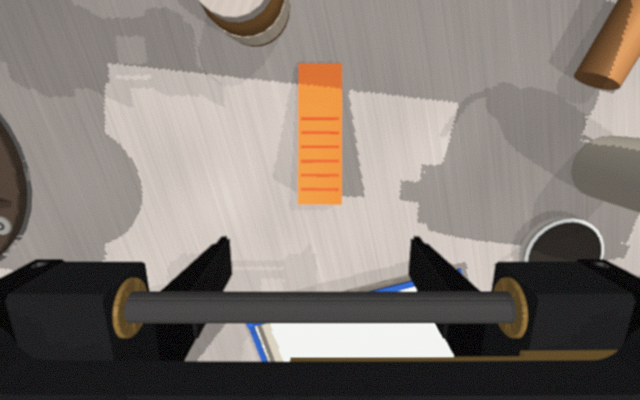

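The wrist view shows the wedge centred between the fingers, with its thin nose up at (320,65) and heel at (320,203). Both jaws are clear beside the heel end, so I descend and grip.

Request:
drive_tool:
  deltas: "0.01 0.01 -0.35 0.002;0 0 -0.35 0;0 0 -0.35 0;0 0 -0.35 0;0 0 -0.35 0;0 0 -0.2 0;0 0 -0.1 0;0 0 0 0"

```text
t: 2.15
eef_pos: [445.7, -114.3, 24.6]
tcp_rot: [-3.138, -0.001, 1.342]
ft_force: [-0.5, -0.6, -0.3]
opening: 0.999
grip_force: 0.0
```

Request:
drive_tool:
  deltas: "0 0 0 0;0 0 0 0;0 0 0 0;0 0 0 0;0 0 0 0;0 0 0 0;0 0 0 0;0 0 0 0"
  gripper: 1

```text
t: 2.82
eef_pos: [447.1, -113.1, 26.8]
tcp_rot: [3.141, 0.0, 1.345]
ft_force: [-0.2, -0.8, 0.9]
opening: 0.498
grip_force: 0.3
```

Request:
drive_tool:
  deltas: "0 0 0 0;0 0 0 0;0 0 0 0;0 0 0.1 0;0 0 0.15 0;0 0 0.05 0;0 0 0 0"

```text
t: 3.4
eef_pos: [447.5, -113.3, 57.4]
tcp_rot: [3.14, 0.0, 1.345]
ft_force: [0.8, 0.1, -2.3]
opening: 0.473
grip_force: 30.0
```

Request:
drive_tool:
  deltas: "0.15 0.05 0 0.01;0.22 0.07 0 0.01;0.23 0.07 0 0.01;0.23 0.07 0 0.01;0.23 0.07 0 0.01;0.16 0.05 0 0.01;0.1 0.03 0 0;0 0 0 0;0 0 0 0"

```text
t: 4.15
eef_pos: [578.2, -72.1, 55.8]
tcp_rot: [-3.14, -0.0, 1.533]
ft_force: [0.1, -0.4, -1.7]
opening: 0.474
grip_force: 30.0
```

```bash
python3 - <<'E'
from h import *
im,d=grab('wrist'); im,W=pts('wrist'); s=env.state(); print(s['t'],s['eef_pos'],s['tcp_rot'],s['ft_force'],s['opening'],s['grip_force'])
hsv=cv2.cvtColor(im,cv2.COLOR_RGB2HSV); H,S,V=[hsv[...,i].astype(int) for i in range(3)]
cv2.imwrite('pics/w2.png',im[...,::-1])
for nm,m in dict(o=(H>5)&(H<18)&(S>130)&(V>70)&(W[...,2]<90),r=((H<4)|(H>176))&(S>140)&(V>60)).items():
    k,l,st,c=cv2.connectedComponentsWithStats(m.astype(np.uint8)); i=1+st[1:,4].argmax(); p=W[l==i]
    p=p[np.isfinite(p[:,0])]
    print(nm,st[i],cv2.minAreaRect(p[:,:2].astype(np.float32)),np.percentile(p[:,2],[2,98]))
    if nm=='r':
        e=p[p[:,1]<np.percentile(p[:,1],15)]; print('edge',e.mean(0),e.min(0),e.max(0))
E
```

```text
4.2 [577.8981945  -72.23920752  56.06117297] [-3.14011518e+00 -2.42121401e-04  1.53233901e+00] [ 0.20633744  0.36801842 -2.23336549] 0.47434933638407994 29.971845466643572
o [  269     2   102   289 28438] ((581.3666381835938, -12.257530212402344), (127.34623718261719, 57.38196563720703), 89.57978057861328) [34.3122358  69.63675171]Traceback (most recent call last):
  File "<stdin>", line 6, in <module>
ValueError: attempt to get argmax of an empty sequence
```

View pics/w2.png

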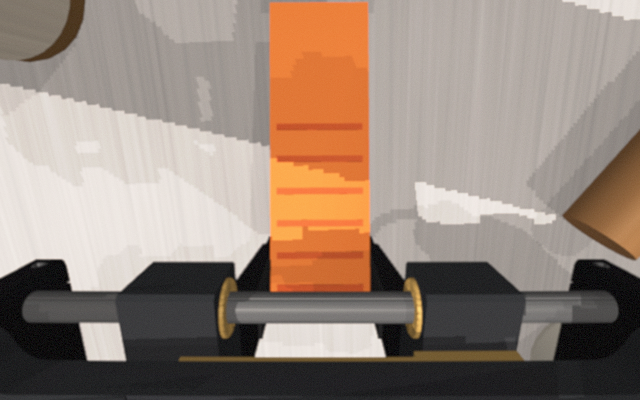

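Request:
drive_tool:
  deltas: "0.015 0 -0.12 0;0 0 -0.12 0;0 0 -0.04 0;0 0 0 0;0 0 0 0"

```text
t: 4.62
eef_pos: [580.0, -72.3, 27.8]
tcp_rot: [-3.14, -0.0, 1.533]
ft_force: [-0.4, 0.2, -1.8]
opening: 0.475
grip_force: 30.0
```

Request:
drive_tool:
  deltas: "0 0 -0.015 0;0 0 0 0;0 0 0 0"

```text
t: 4.87
eef_pos: [580.5, -72.2, 27.0]
tcp_rot: [-3.142, -0.0, 1.533]
ft_force: [0.3, 0.1, -2.1]
opening: 0.475
grip_force: 30.0
```

Request:
drive_tool:
  deltas: "0.003 0.08 -0.005 0;0.003 0.08 0 0;0.003 0.08 0 0;0.003 0.08 0 0;0.003 0.08 0 0;0.003 0.08 0 0;0.003 0.08 0 0;0 0 0 0"

```text
t: 5.53
eef_pos: [582.6, -14.6, 26.7]
tcp_rot: [3.141, -0.0, 1.534]
ft_force: [0.7, 1.0, -2.7]
opening: 0.472
grip_force: 30.0
```

Request:
drive_tool:
  deltas: "0.002 0.05 0 0;0.002 0.05 0 0;0.002 0.05 0 0;0.002 0.05 0 0;0.002 0.05 0 0;0.002 0.05 0 0;0 0 0 0;0 0 0 0"

```text
t: 6.2
eef_pos: [583.7, 14.6, 26.6]
tcp_rot: [-3.141, -0.001, 1.533]
ft_force: [0.7, 2.4, -3.0]
opening: 0.472
grip_force: 30.0
```

```bash
python3 - <<'E'
from h import *
im,d=grab('scene'); s=env.state(); print(s['ft_force'],s['moment'])
cv2.imwrite('pics/s2.png',cv2.resize(im[190:330,250:470,::-1],None,fx=3.5,fy=3.5,interpolation=cv2.INTER_CUBIC))
E
```

```text
[-0.14288306  2.00001201 -3.16083617] [ 0.21183314 -0.07869997 -0.03175169]
```

View pics/s2.png

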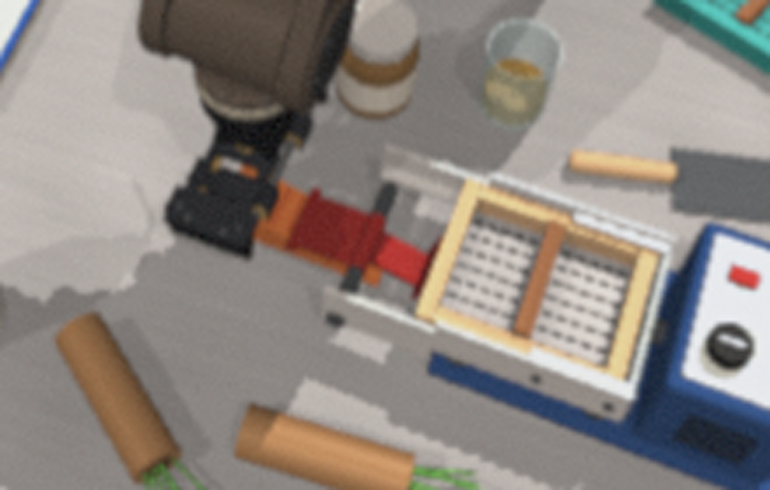

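The wedge is going in under the paddle, with its nose showing past the far side at (370,275), and the catch is partly up. I go on in small steps and watch the force.

Request:
drive_tool:
  deltas: "0.001 0.03 0 0;0.001 0.03 0 0;0.001 0.03 0 0;0.001 0.02 0 0;0 0 0 0;0 0 0 0"

```text
t: 6.75
eef_pos: [584.2, 25.2, 26.6]
tcp_rot: [3.142, -0.0, 1.533]
ft_force: [0.6, 1.6, -4.2]
opening: 0.469
grip_force: 30.0
```

Request:
drive_tool:
  deltas: "0 0.02 0 0;0 0.02 0 0;0 0 0 0;0 0 0 0"

```text
t: 7.08
eef_pos: [584.2, 29.0, 26.6]
tcp_rot: [3.142, -0.0, 1.533]
ft_force: [0.5, -0.4, -3.1]
opening: 0.473
grip_force: 30.0
```

Request:
drive_tool:
  deltas: "0 0.015 0 0;0 0.015 0 0;0 0 0 0;0 0 0 0"

```text
t: 7.42
eef_pos: [584.2, 31.8, 26.6]
tcp_rot: [-3.141, 0.0, 1.533]
ft_force: [0.0, -4.1, -4.8]
opening: 0.472
grip_force: 30.0
```

Request:
drive_tool:
  deltas: "0 0.01 0 0;0 0.01 0 0;0 0 0 0;0 0 0 0"

```text
t: 7.75
eef_pos: [584.2, 32.5, 26.6]
tcp_rot: [-3.141, 0.001, 1.533]
ft_force: [-0.3, -15.4, -4.9]
opening: 0.474
grip_force: 30.0
```

Request:
drive_tool:
  deltas: "0 0.01 0 0;0 0 0 0;0 0 0 0"

```text
t: 8.0
eef_pos: [584.2, 32.9, 26.6]
tcp_rot: [-3.141, 0.002, 1.534]
ft_force: [0.5, -20.5, -3.9]
opening: 0.472
grip_force: 30.0
```

The push has turned solid at 20 N, so I release and back straight up.

Request:
drive_tool:
  deltas: "0 0 0 0;0 0 0 0;0 0 0 0;0 0 0 0;0 0 0 0;0 0 0 0"
  gripper: 0

```text
t: 8.5
eef_pos: [584.3, 35.1, 26.8]
tcp_rot: [3.141, -0.0, 1.534]
ft_force: [-0.0, -0.4, 0.3]
opening: 0.83
grip_force: 0.0
```

Request:
drive_tool:
  deltas: "0 0 0.1 0;0 0 0.2 0;0 0 0.3 0;0 0 0.3 0;0 0 0.3 0;0 0 0.3 0;0 0 0.1 0;0 0 0 0;0 0 0 0"

```text
t: 9.25
eef_pos: [584.0, 34.9, 186.7]
tcp_rot: [3.141, 0.0, 1.533]
ft_force: [0.3, 0.1, -1.1]
opening: 1.003
grip_force: 0.0
```

```bash
python3 - <<'E'
from h import *
im,d=grab('wrist'); im,W=pts('wrist'); s=env.state(); print(s['t'],s['eef_pos'],s['tcp_rot'],s['ft_force'])
cv2.imwrite('pics/w3.png',im[...,::-1])
hsv=cv2.cvtColor(im,cv2.COLOR_RGB2HSV); H,S,V=[hsv[...,i].astype(int) for i in range(3)]
for nm,m in dict(o=(H>5)&(H<18)&(S>150)&(V>70)&(W[...,2]<55),r=((H<4)|(H>176))&(S>140)&(V>50),wood=(H>12)&(H<26)&(S>60)&(V>90)&(abs(W[...,2]-73)<6)).items():
    k,l,st,c=cv2.connectedComponentsWithStats(m.astype(np.uint8)); i=1+st[1:,4].argmax(); p=W[l==i]
    p=p[np.isfinite(p[:,0])]
    print(nm,st[i],cv2.minAreaRect(p[:,:2].astype(np.float32)),np.percentile(p[:,2],[2,98]))
    if nm=='r':
        e=p[p[:,1]<np.percentile(p[:,1],10)]; print('edge',e.mean(0))
E
```

```text
9.3 [583.66831179  34.87478878 185.71177332] [-3.14033983e+00 -1.66522485e-05  1.53319423e+00] [-0.22679993 -0.13510613 -0.29619677]
o [ 296  170   49   49 2391] ((584.08056640625, 37.668067932128906), (43.212886810302734, 43.44255065917969), 87.77658081054688) [32.6802349  44.63830921]
r [ 290   23   67  147 7361] ((589.518798828125, 118.96538543701172), (118.66255187988281, 58.169734954833984), 88.09585571289062) [16.3471162  40.28537712]
edge [588.05126141  64.50815951  39.15680868]
wood [  87  123   75   88 1446] ((436.31427001953125, 76.0460205078125), (41.96971893310547, 69.52183532714844), 14.895746231079102) [67.51386427 78.66344181]
```

View pics/w3.png

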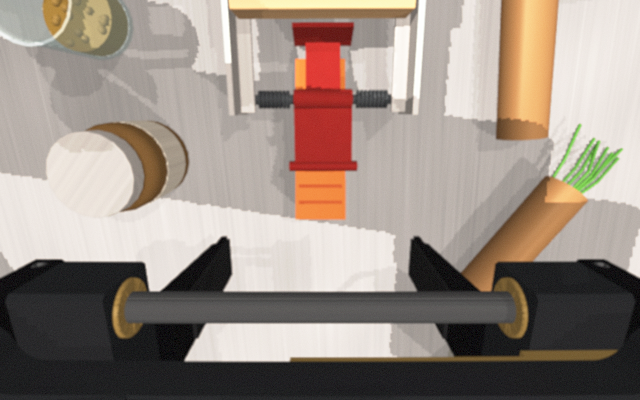

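The wedge holds the catch up by itself. About 43 mm of heel is left outside, the rolled edge sits at z ≈ 39 and the nose is down. I go on to look at the screen.

Request:
drive_tool:
  deltas: "0.02 0.2 0.1 0;0.02 0.35 0.1 0;0.02 0.35 0 0;0.01 0.35 0 0;0.01 0.2 0 0;0 0 0 0;0 0 0 0"

```text
t: 9.88
eef_pos: [591.6, 180.5, 204.7]
tcp_rot: [-3.139, 0.001, 1.535]
ft_force: [-0.9, 0.2, 0.7]
opening: 1.001
grip_force: 0.0
```

```bash
python3 - <<'E'
from h import *
im,d=grab('wrist'); im,W=pts('wrist'); s=env.state(); print(s['t'],s['eef_pos'],s['tcp_rot'],s['ft_force'])
cv2.imwrite('pics/w4.png',im[...,::-1])
w=W[...,2]; R=(abs(W[...,0]-592)<75)&(abs(W[...,1]-259)<100)
b=R&(w>76.5)&(w<84)&(abs(W[...,0]-592)<50)&(abs(W[...,1]-259)<40); p=W[b]; print('bar',len(p),cv2.minAreaRect(p[:,:2].astype(np.float32)),np.median(p,0))
hsv=cv2.cvtColor(im,cv2.COLOR_RGB2HSV); H,S,V=[hsv[...,i].astype(int) for i in range(3)]
f=R&(H>5)&(H<26)&(S>60)&(abs(w-73)<9); p=W[f]; print('frame',len(p),cv2.minAreaRect(p[:,:2].astype(np.float32)))
E
```

```text
9.9333 [591.71291026 179.56392183 205.02865949] [-3.13906535e+00  8.19494773e-04  1.53387910e+00] [ 0.68728526 -0.4935171   0.3795605 ]
bar 2402 ((592.153564453125, 258.8833312988281), (13.613715171813965, 100.04747009277344), 88.00940704345703) [591.68606506 258.97216043  79.59189103]
frame 12747 ((593.481201171875, 257.294677734375), (155.5614471435547, 135.23968505859375), 88.07111358642578)
```

View pics/w4.png

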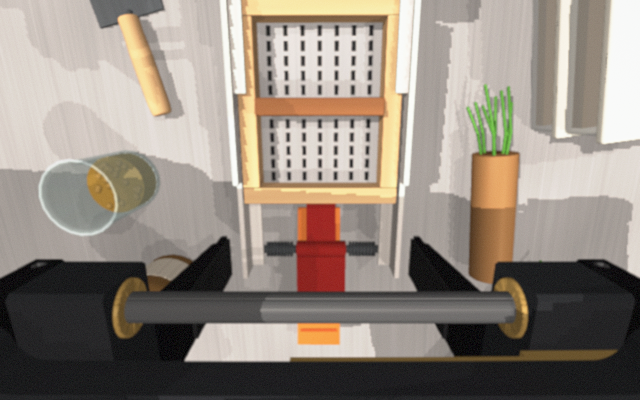

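The wrist view shows the bar at row 106, columns 257–385. It measures (592, 259), 13.6x100 mm, top at z 79.6, which all fits. I turn a quarter, centre, and go down.

Request:
drive_tool:
  deltas: "0.002 0.08 0 0.0358;0 0.1 0 0.0358;0 0.1 0 0.0358;0 0.1 0 0.0358;0 0.1 0 0.0358;0 0.1 0 0.0358;0 0.1 0 0.0358;0 0.1 0 0.0358;0 0.01 0 0.0358;0 0 0 0.0358"
  gripper: 0.4

```text
t: 10.77
eef_pos: [592.5, 257.8, 205.8]
tcp_rot: [-3.141, -0.001, 2.662]
ft_force: [-0.1, 0.1, -0.3]
opening: 0.599
grip_force: 0.0
```

Request:
drive_tool:
  deltas: "0 0 0 0.0358;0 0 0 0.0358;0 0 0 0.0358;0 0 0 0.0352;0 0 0 0;0 0 0 0"

```text
t: 11.27
eef_pos: [592.6, 257.6, 206.1]
tcp_rot: [-3.141, -0.001, 3.101]
ft_force: [0.3, 0.1, 0.3]
opening: 0.602
grip_force: 0.0
```

Next I go down 132 mm to z ≈ 74, with a small yaw and y correction, and close.

Request:
drive_tool:
  deltas: "0 0.012 -0.3 0.002;0 0 -0.3 0;0 0 -0.3 0;0 0 -0.25 0;0 0 -0.12 0;0 0 -0.05 0;0 0 0 0;0 0 0 0"

```text
t: 11.93
eef_pos: [593.0, 260.0, 75.7]
tcp_rot: [3.141, 0.001, 3.111]
ft_force: [0.8, 0.3, 0.3]
opening: 0.605
grip_force: 0.0
```

Request:
drive_tool:
  deltas: "0 0 0 0;0 0 0 0;0 0 0 0;0 0 0 0;0 0 0 0;0 0 0 0;0 0 0 0;0 0 0 0;0 0 0 0;0 0 0 0"
  gripper: 1

```text
t: 12.77
eef_pos: [592.4, 259.9, 74.7]
tcp_rot: [-3.142, -0.0, 3.112]
ft_force: [0.3, -1.2, 1.9]
opening: 0.147
grip_force: 30.0
```

Request:
drive_tool:
  deltas: "0 0 0.005 0;-0.002 -0.05 0 0;-0.004 -0.1 0 0;-0.004 -0.12 0 0;-0.004 -0.12 0 0;0 0 0 0"

```text
t: 13.27
eef_pos: [590.8, 218.2, 74.9]
tcp_rot: [-3.141, -0.001, 3.11]
ft_force: [0.4, -0.5, -4.2]
opening: 0.146
grip_force: 30.0
```

Request:
drive_tool:
  deltas: "-0.004 -0.12 0 0;-0.004 -0.12 0 0;-0.004 -0.12 0 0;-0.004 -0.12 0 0;-0.002 -0.07 0 0;0 0 0 0"

```text
t: 13.77
eef_pos: [589.3, 164.2, 75.2]
tcp_rot: [-3.142, -0.0, 3.11]
ft_force: [1.1, 1.3, -5.3]
opening: 0.145
grip_force: 30.0
```

Request:
drive_tool:
  deltas: "0 0 0.05 0;0 0 0.1 0;0 0 0.2 0;0 0 0.25 0;0 0 0.25 0;0 0 0.15 0;0 0 0 0;0 0 0 0"

```text
t: 14.43
eef_pos: [589.3, 166.6, 176.1]
tcp_rot: [3.141, 0.002, 3.113]
ft_force: [-0.7, -0.5, -5.4]
opening: 0.145
grip_force: 30.0
```

```bash
python3 - <<'E'
from h import *
im,W=pts('top')
q=np.array([(580,145),(738,141),(745,335),(588,337),(662.75,239.5)])/2.66+[180,130]
for u,v in q: print(np.nanmedian(W[int(v)-1:int(v)+2,int(u)-1:int(u)+2].reshape(-1,3),0).round())
# floor fit
f=(abs(W[...,2]-5)<9)&(abs(W[...,0]-456)<95)&(abs(W[...,1]+360)<75);print(np.median(W[f],0))
im,d=grab('top');
cv2.imwrite('pics/t2.png',cv2.resize(im[130:290,180:480,::-1],None,fx=2.66,fy=2.66,interpolation=cv2.INTER_CUBIC))
E
```

```text
[ 577. -252.   19.]
[ 588. -467.    6.]
[ 333. -475.   18.]
[ 324. -269.   20.]
[ 454. -367.    5.]
[ 455.1358866  -359.74565791    4.15216272]
```

View pics/t2.png

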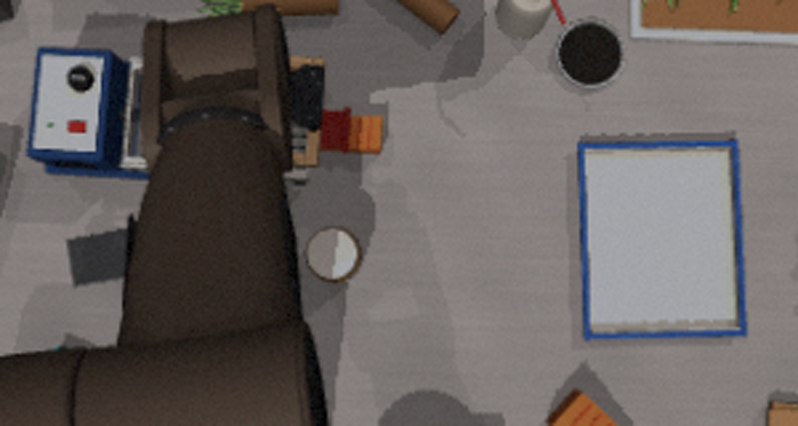

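Request:
drive_tool:
  deltas: "-0.03 -0.15 0.1 0;-0.06 -0.25 0 -0.015;-0.085 -0.34 0 -0.03;-0.085 -0.34 0 -0.03;-0.085 -0.34 0 -0.03;-0.085 -0.34 0 -0.03;-0.085 -0.34 0 -0.03;-0.085 -0.34 0 -0.03;-0.085 -0.34 0 -0.03;-0.085 -0.34 0 -0.03"

```text
t: 15.32
eef_pos: [510.9, -147.7, 184.4]
tcp_rot: [-3.141, -0.002, 2.306]
ft_force: [0.2, 0.1, -3.5]
opening: 0.142
grip_force: 30.0
```

Request:
drive_tool:
  deltas: "-0.085 -0.34 0 -0.03;-0.085 -0.34 0 -0.03;-0.085 -0.34 0 -0.03;-0.085 -0.34 0 -0.03;-0.085 -0.34 0 -0.03;-0.085 -0.34 0 -0.03;-0.065 -0.25 0 -0.03;-0.085 -0.25 0 -0.013;0 0 0 0;0 0 0 0"

```text
t: 16.15
eef_pos: [445.0, -400.9, 184.0]
tcp_rot: [-3.14, -0.002, 1.609]
ft_force: [-0.5, 0.8, -4.8]
opening: 0.144
grip_force: 30.0
```

```bash
python3 - <<'E'
from h import *
im,d=grab('scene'); s=env.state(); print(s['t'],s['eef_pos'],s['tcp_rot'],s['ft_force'],s['opening'])
cv2.imwrite('pics/s3.png',cv2.resize(im[90:320,150:440,::-1],None,fx=2.6,fy=2.6,interpolation=cv2.INTER_CUBIC))
E
```

```text
16.2 [ 445.42094382 -399.87021924  184.15777246] [-3.14034775e+00 -1.81159779e-03  1.61000004e+00] [ 0.8995114   0.76469591 -5.32494138] 0.14299085564335318
```

View pics/s3.png

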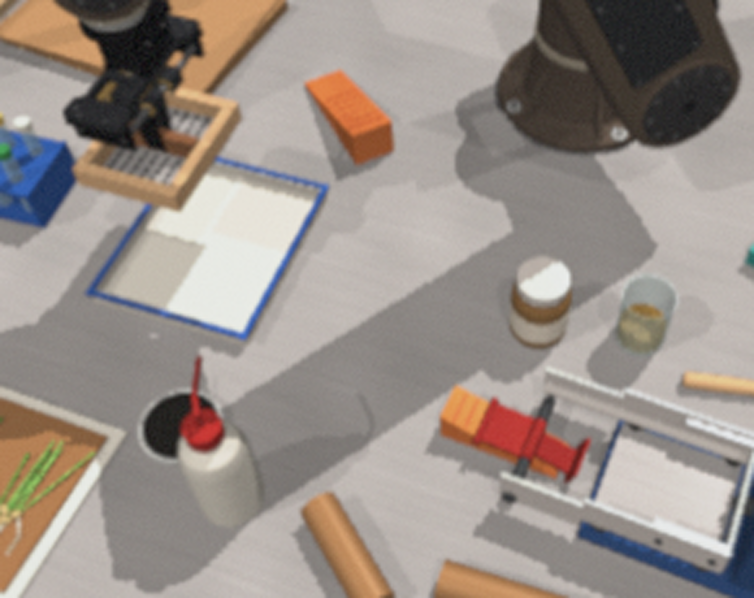

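The screen is held level, and the wedge still holds the catch. I centre over the tray (455,-366) and lower. The screen should touch the floor at TCP z ≈ 35.

Request:
drive_tool:
  deltas: "0.05 0.15 0 0;0.05 0.15 -0.1 0;0 0.04 -0.2 0;0 0 -0.25 0;0 0 -0.25 0;0 0 -0.2 0;0 0 -0.15 0;0 0 -0.1 0;0 0 -0.1 0;0 0 0 0"

```text
t: 17.03
eef_pos: [456.1, -364.7, 48.8]
tcp_rot: [-3.14, -0.002, 1.612]
ft_force: [-0.5, 0.0, -4.7]
opening: 0.146
grip_force: 30.0
```

Request:
drive_tool:
  deltas: "0 0 -0.05 0;0 0 -0.04 0;0 0 -0.02 0;0 0 0 0;0 0 0 0"

```text
t: 17.45
eef_pos: [456.3, -366.1, 39.4]
tcp_rot: [3.141, 0.0, 1.61]
ft_force: [-0.1, -0.5, -4.8]
opening: 0.145
grip_force: 30.0
```

Request:
drive_tool:
  deltas: "0 0 -0.02 0;0 0 -0.02 0;0 0 0 0;0 0 0 0"

```text
t: 17.78
eef_pos: [456.2, -366.0, 35.1]
tcp_rot: [-3.142, -0.0, 1.61]
ft_force: [-0.3, -0.2, -4.6]
opening: 0.144
grip_force: 30.0
```

Request:
drive_tool:
  deltas: "0 0 -0.01 0;0 0 0 0;0 0 0 0"

```text
t: 18.03
eef_pos: [456.3, -366.0, 34.7]
tcp_rot: [3.141, 0.0, 1.611]
ft_force: [-1.9, 1.3, 4.5]
opening: 0.144
grip_force: 30.0
```

The screen rests on the tray floor (fz went from -5 to +4.5 N). I open partly so the fingers stay within the frame, then go straight up.

Request:
drive_tool:
  deltas: "0 0 0 0;0 0 0 0;0 0 0 0;0 0 0 0;0 0 0 0;0 0 0 0"
  gripper: 0.5

```text
t: 18.53
eef_pos: [456.2, -366.0, 34.1]
tcp_rot: [3.142, -0.0, 1.61]
ft_force: [-0.5, 0.1, 0.9]
opening: 0.483
grip_force: 0.0
```

Request:
drive_tool:
  deltas: "0 0 0.05 0;0 0 0.15 0;0 0 0.3 0;0 0 0.35 0;0 0 0.35 0;0 -0.1 0.3 0;0 -0.1 0.2 0;0 0 0 0;0 0 0 0"

```text
t: 19.28
eef_pos: [456.2, -386.3, 205.3]
tcp_rot: [3.14, 0.002, 1.61]
ft_force: [-0.5, -0.4, -0.7]
opening: 0.503
grip_force: 0.0
```

```bash
python3 - <<'E'
from h import *
for n in('scene','wrist'): grab(n)
s=env.state(); print(s['t'],s['eef_pos'],s['ft_force'],s['opening'])
a=np.load('scene.npz')['im'][90:320,150:440,::-1]
cv2.imwrite('pics/s4.png',cv2.resize(a,None,fx=2.6,fy=2.6,interpolation=cv2.INTER_CUBIC))
im,W=pts('wrist'); w=W[...,2]; hsv=cv2.cvtColor(im,cv2.COLOR_RGB2HSV)
f=(abs(W[...,0]-456)<110)&(abs(W[...,1]+366)<100)&(w>25)&(w<45)&(hsv[...,0]<26)&(hsv[...,1]>60)
p=W[f]; print(len(p),cv2.minAreaRect(p[:,:2].astype(np.float32)),np.percentile(w[f],[2,50,98]))
E
```

```text
19.3833 [ 455.80410247 -385.38491904  203.30140018] [-0.1582816   0.07494744 -0.32244382] 0.4992701261502414
9810 ((456.16448974609375, -367.20306396484375), (159.9279022216797, 128.19493103027344), 2.301677703857422) [27.65782355 33.81878649 40.55010248]
```

View pics/s4.png

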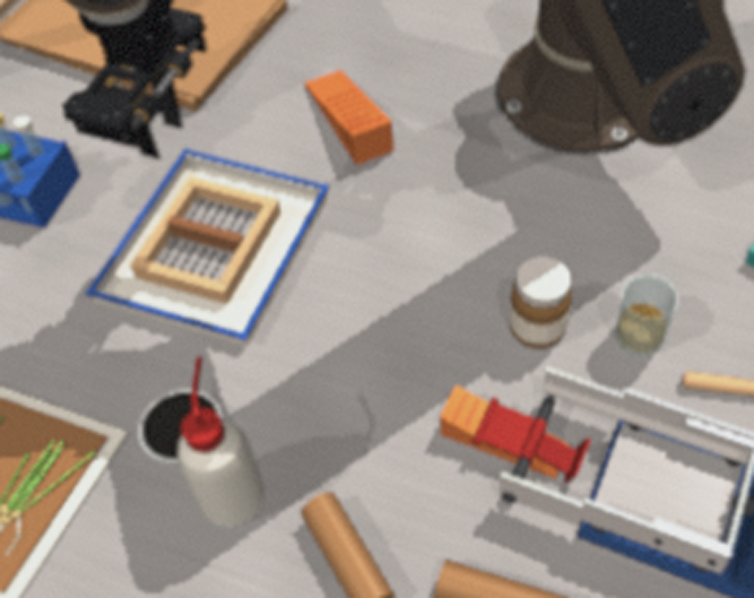

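The screen lies flat in the middle of the tray at crop px (207,240), and the wedge still holds the catch at (490,425). The gripper is clear, so I hand in.

```bash
python3 -c "
from cell import env; print(env.job_done())"
```

```text
the job is handed in; nothing more can be done
None
```

The job is handed in, with no verdict returned: the last picture showed the screen flat in the middle of the tray, the wedge still holding the catch up, and no sign of anything else disturbed, at 19.4 s of the 64 s allowed.

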